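# Cure a resin-filled plate: out of the vise, into the holder, shutter held open at the mark

## Task

The drilled, resin-filled plate in the vise is ready to cure: draw the vise jaw open by its blue knob, lift the plate out, and set it down (do not drop it) fully home and upright in the slotted white holder in front of the UV lamp, and let go of it. Only then pull the lamp's black shutter knob out against its spring until the yellow pointer stands level with the red clip, and finish while still holding it there. Leave the red clip where it is set, the plate in its holder, and everything else on the bench undisturbed.

Things in the scene. Friction and masses are not known exactly. Their poses are not given: they have to be found in the camera images.
- plate: loose drilled aluminium plate with four amber resin-filled holes, 10 (x) x 40 (y) x 80 (z, height) mm, 60 to 110 g, standing upright on the vise bed between the jaws with its top 52 mm above the jaws; origin at the centre of its underside, z up along its height, x through its thickness. Either way round fits the holder
- vise_seat (a point): point on the bed of the green vise (fixed to the bench), 30 mm above the bench, midway between the shut jaws and on the centre line; -x of its frame is the way the jaw opens, y runs along the jaws. The jaws are 28 mm high above this point and 80 mm wide; the plate may stand up to 10 mm off along y
- vise_jaw (a joint): travel of the sliding jaw: 0 = shut on the plate, grows to 0.045 m as the knob is pulled along -x of vise_seat; it slides with about 4 N of friction and stays where it is left. Open it by at least 10 mm while the plate still stands in the vise
- vise_knob (a point): blue knob on the end of the jaw's spindle; origin on its axis, at the middle of the grip, 42 mm above the bench; axes as vise_seat (knob axis along x). Grip diameter 22 mm and 32 mm long, ending at the -x end in a flange of diameter 30 mm, 7 mm thick, to pull against. With the jaw shut the nut block of the vise is 33 mm behind the origin (+x), 56 mm high
- holder_seat (a point): centre of the slot's floor in the white holder, 24 mm above the bench: where the plate's origin belongs. Slot 43.5 mm along x, 13.5 mm along y (so the plate's thickness goes along this y), 20 mm deep, 3 mm chamfer at the mouth; block 76 x 46 mm, its top 20 mm above the point. -x is the way the shutter pulls; the face of the grey shutter gate (120 mm high) is 78 mm away along -y
- shutter: the lamp's spring-return shutter slide, pulled out along -x by the black knob on its rod; origin on the knob's axis, mid-grip, 75 mm above the bench; axes as holder_seat, knob axis along x. Grip 22 mm in diameter, 32 mm long, ending at -x in a flange 32 mm across, 7 mm thick, to pull against. Shut, the gate's front end (120 mm high) is 66 mm behind the origin (+x), with an 8 mm bush on it
- pointer (a point): yellow pointer that moves with the shutter, on top of the grey gate, 5 mm wide along x, 130 mm above the bench; axes as holder_seat. Shut, it has the same x as holder_seat in that frame; end stop 70 mm out. The spring pulls back with 3.6 N when shut and 90 N/m more (6 to 9 N at the mark) and shuts the shutter when let go
- index (a point): red clip, 12 mm wide along x, fixed on the top edge of the gate beside the pointer's track: the mark, 28 to 55 mm from the shut pointer along -x. The pointer is level with it when both points have the same x in the frame of holder_seat (they then coincide)
- jar: small amber jar with white lid, diameter 44, 55 mm high, between vise and lamp; origin under its centre; leave it alone
- beaker: glass beaker, diameter 72, 92 mm high; origin under its centre; leave it alone
- bottle: amber reagent bottle, diameter 64, 130 mm high; origin under its centre; leave it alone
- wrench: steel wrench 150 mm long lying along its x on the bench; leave it alone
- washbottle: white bottle with red cap, diameter 60, 140 mm high; origin under its centre; leave it alone
- cured: an already cured plate, 40 x 80 x 10 mm, lying flat in a low steel tray (120 x 160 x 22 mm); leave it alone
There are look-alikes about, which are no part of the job. What is shaped like the plate but pink is not meant. There is more than one size of the part that bears vise_seat; the job needs the larger.

How it is judged (in metres and radians):
On the way, in this order (a step that is already met when the one before it is completed fails the run):
1. the vise jaw is drawn open by at least 10 mm while the plate still stands in the vise (value of joint vise_jaw above 0.01 m and z of plate in the frame of vise_seat below 0.006 m and horizontal distance between plate and vise_seat below 0.06 m), for 0.1 s.
2. the plate is lifted clear of the jaws in the fingers (z of plate in the frame of vise_seat above 0.032 m and contact force between plate and the fingers above 0.5 N), for 0.1 s.
3. the plate stands upright on the floor of the holder's slot, let go (z of plate in the frame of holder_seat between -0.004 and 0.004 m and horizontal distance between plate and holder_seat below 0.006 m and angle between plate's own z axis and vertical below 0.1 rad and contact force between plate and the fingers below 0.1 N), for 0.2 s.
At the end, for the whole second after the job is handed in: The fingers hold the shutter knob (over 2 N) with the pointer at rest within 6 mm of the red clip's middle, and the plate stands free and still in the holder: on the slot's floor within 4 mm, centred within 6 mm, tilted less than 0.1 rad (all of step 3 and x of pointer in the frame of index between -0.006 and 0.006 m and linear speed of shutter below 0.005 m/s and contact force between shutter and the fingers above 2 N and linear speed of plate below 0.01 m/s and contact force between plate and the arm below 0.1 N); the arm keeps its last pose, push and grip.
It fails at once if the shutter is pulled open (over 8 mm) while the plate is not in its holder (x of pointer in the frame of holder_seat below -0.008 m and distance between plate and holder_seat above 0.02 m).
It fails at once if the plate is dropped (falls free, touching nothing, at over 0.4 m/s) (contact force between plate and anything else below 0.001 N and linear speed of plate above 0.4 m/s).
It fails at once if the red clip is pushed from its setting by over 4 mm (distance of index from where it was at the start of the episode above 0.004 m).
It fails at once if a bystander is moved by over 25 mm (distance of any of jar, beaker, bottle, wrench, washbottle, cured from where it was at the start of the episode above 0.025 m).
It also fails if it takes over 53 s, if anything falls off the work surface, if the arm or the gripper's body presses on something with over 40 N, if the wrist force passes 120 N, or if a joint passes its speed limit or range.

## Robot

A 6-joint arm with a two-finger parallel gripper is mounted at the origin on the work surface. World frame = base frame: x ahead of the robot, y to its left, z up, the work surface at z = 0. Lengths are in mm, angles in rad, forces in N, time in s.
With the tool pointing down it reaches from about 250 to 800 mm from the base axis. Payload 3.9 kg.
Tool frame: the origin (TCP) lies between the finger pads; the fingertips stand 14 mm ahead of it and the grasp point (between the pads) lies 5 mm behind it; z points along the fingers, x is the direction in which the jaws open and shut, and the axes are right-handed (so a half turn about z gives the same grasp; the last joint's range is limited). The gripper opens to 85 mm and grips with 20 to 120 N. Pads are 22 mm wide; open, the fingers measure 114 mm over their backs; the gripper's body (76 mm by 85 mm) begins 54 mm behind the grasp point. The pads swing forward as they close: fully open they stand 13 mm farther back than shut.
Start: joints at [-1.272, 0.26, -0.138, 1.173, 0, 1.571], TCP at [154.542, -501.729, 245.304] pointing down, gripper open.
Joint ranges: [-2.78, 2.78], [-0.83, 1.72], [-1.28, 1.37], [-1.9, 2.12], [-1.57, 1.48], [-3.14, 3.14]. Speed limits (rad/s): [2.57, 2.57, 3.14, 3.14, 3.14, 3.14].

## Interface

Orientations are given as a rotation vector (axis times angle).
In Python, from workcell import ctrl, cams gives the robot as it stands.
- The arm moves only by the tool apply_moves, never from a script. Its argument "increments" is a list of rows, each a list of 3 entries, a list of its own where there are three numbers: the opening, from 0 (shut) to 1 (fully open), then the shift along the tool's x, y, z in m, then the turn, a rotation vector about the tool's x, y, z in rad. A call has 1 to 12 rows; each row is the pose to reach, as a shift and turn from the pose commanded when the call began, along the tool's axes at that moment; what a row does not reach only later rows make up. A row lasts 1/10 s, in which the tool goes at most 50 mm and 8.59 degrees, less where a joint would pass 70% of its speed; a pose out of reach is approached as far as the arm can. A call with a gripper value outside its range is refused whole. The fingers move at their own pace and stop on an object; the grip force is fixed at half the most. Time passes only in rows, so rows that repeat a pose let the fingers close. It gives the time, the measured TCP pose, the force and the opening at its end, in the units of the state.
- ctrl.observe(): the state, without advancing time (a new reading comes with each control period).
- cams.read_camera(name): name is "side" or "top" or "wrist"; returns the picture (420x560x3 uint8, red, green, blue); there is no depth.
- cams.camera_model(name): a dict with "vertical_fov" (degrees; the focal length in pixels is half the picture's height over the tangent of half this angle, whatever the lens; pixels are square), "cx", "cy" (the principal point, pixels), "dist_coeffs" ([k1, k2, p1, p2, k3] as OpenCV has them; the pictures are not rectified), "pose" (4x4, takes a point from camera to world coordinates). Camera axes: x right, y down, z forward; pixel columns grow to the right and rows downward; lengths in mm; the calibration is good to about 2 mm. A picture is of the moment at which its call begins: read the wrist's pose just before it. camera_model takes no time and is no camera call; for the wrist camera it gives the pose at the moment of the call.
- ctrl.sign_off(): hands the job in, once; it reports no verdict.
Trained networks look in the newest picture that a camera, given by its name, has taken for a name from the list of things; names that differ only in an ending like _2 or _b are one class to them, and where a whole thing is asked for, a point or a joint stands for the part that bears it (a point fixed in the world has none). Each returns a list of dicts, best first, with "conf" (0 to 1); they miss things now and then, are a little off and sometimes report something else, mostly with a low value. They report only what shows in the picture. A call takes as long as a camera call. They do not tell look-alikes from the thing itself.
- cams.spot_in(target, camera): "box" ([left, top, width, height] in pixels, round what is visible of it).
The state is a dict: "t": time; "q": joint angles; "joint_velocities": joint speeds; "tau": joint torques, N m; "tcp_pos": TCP position; "eef_rot": TCP orientation; "wrist_force": force on the tool from outside, world axes, zero at the start; "torque": the same for the moment, N m; "finger_gap": finger opening in mm.
Only numpy, scipy, OpenCV 4.12 (cv2) and the standard library are available. Lean on these libraries where they do the work, as an engineer would, in place of code of your own. Each camera call takes 0.05 s, during which the arm holds its last target.

## Working session

There is one attempt and no reset: what is moved stays moved. The work goes in short steps, Python scripts to look and compute and a tool call to move; the robot and the scene stay as the last step left them, time stands still between calls to the robot, and variables do not carry over. Pictures are saved under pics/ and viewed, and the job is handed in when it is done.

Besides the shell and the picture viewer there is one more tool, called as name(argument=value, ...) on one line, values as JSON. apply_moves: Moves the arm, as the interface text tells. Its arguments: {"type":"object","properties":{"increments":{"type":"array"}},"required":["increments"]}

```bash
mkdir -p pics; ls
python3 - <<'E'
from workcell import ctrl, cams
import cv2,numpy as np
print(ctrl.observe())
for n in ("side","top","wrist"):
    m=cams.camera_model(n); im=cams.read_camera(n)
    print(n,m)
    cv2.imwrite(f"pics/{n}0.png",im[:,:,::-1])
E
```

```text
pics
{'t': 0.0, 'q': array([-1.27197536e+00,  2.60683690e-01, -1.39370222e-01,  1.17271518e+00,
       -1.02367972e-05,  1.57077571e+00]), 'joint_velocities': array([ 2.87409180e-04,  1.08547205e-03,  1.76147495e-03, -5.12927987e-05,
        2.76442637e-04, -1.34262672e-03]), 'tau': array([-8.59324009e-04, -4.05672526e+01,  2.53923976e+01,  1.86728965e-02,
       -9.08915149e-05,  8.32288350e-06]), 'tcp_pos': array([ 154.35935835, -501.10439965,  244.46462548]), 'eef_rot': array([-2.52644791e+00,  1.86530148e+00,  2.50156026e-03]), 'wrist_force': array([-0.66847699, -0.23639458, -0.77657922]), 'torque': array([-0.02608625,  0.00399195, -0.00943803]), 'finger_gap': 85.2091719403125}
side {'vertical_fov': 57.55896606328699, 'cx': 283.04183599864217, 'cy': 206.55023224929522, 'dist_coeffs': array([0.03261491, 0.        , 0.        , 0.        , 0.        ]), 'pose': array([[-9.40083926e-01, -2.27377514e-01,  2.54050543e-01,
         2.76342849e+02],
       [-3.40896620e-01,  6.14557065e-01, -7.11413458e-01,
         8.43769967e+02],
       [ 5.63086737e-03, -7.55393328e-01, -6.55247444e
[... 474 characters left out ...]
,
       [-1.60449593e-02, -1.36995949e-01, -9.90441654e-01,
         1.57624745e+03],
       [ 0.00000000e+00,  0.00000000e+00,  0.00000000e+00,
         1.00000000e+00]])}
wrist {'vertical_fov': 71.29549718593233, 'cx': 281.9203224093398, 'cy': 208.34241437319795, 'dist_coeffs': array([0.02055109, 0.        , 0.        , 0.        , 0.        ]), 'pose': array([[ 2.93599907e-01, -9.22459291e-01, -2.50734822e-01,
         2.17415933e+02],
       [-9.55927829e-01, -2.83605355e-01, -7.59604389e-02,
        -4.81255371e+02],
       [-1.03932561e-03,  2.61986372e-01, -9.65071013e-01,
         3.73680859e+02],
       [ 0.00000000e+00,  0.00000000e+00,  0.00000000e+00,
         1.00000000e+00]])}
```

View pics/side0.png

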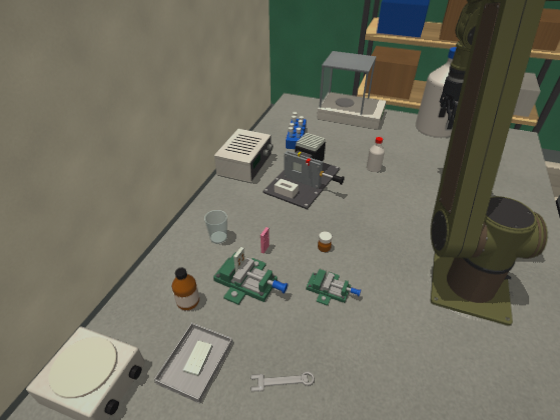

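View pics/top0.png

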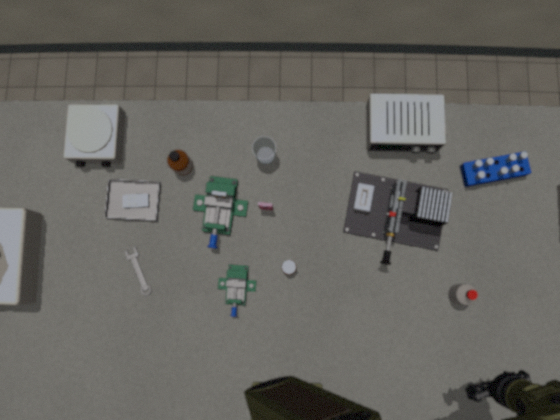

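View pics/wrist0.png

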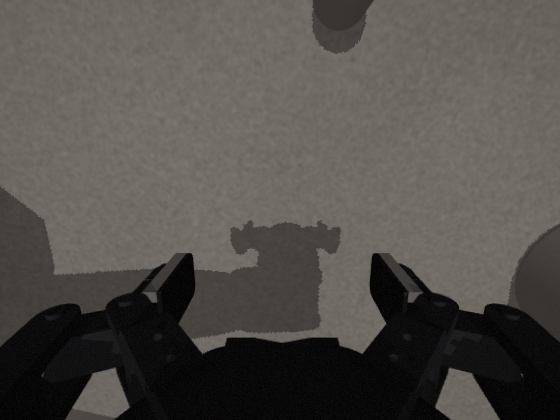

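Side view: the large green vise with the light plate is at (248,276), the small one at (333,287). The pink plate is at (265,240), the lamp at (305,175) and the tray with the cured plate at (197,360). Top view: large vise (219,205), knob (213,243); holder (364,197); black knob (387,257); small decoy vise (236,285).

```bash
cat > h.py <<'E'
from workcell import ctrl, cams
import cv2,numpy as np
def K(m):
    f=210/np.tan(np.radians(m["vertical_fov"]/2)); return np.array([[f,0,m["cx"]],[0,f,m["cy"]],[0,0,1.]])
def ray(m,px):
    u=cv2.undistortPoints(np.array([[px]],float),K(m),m["dist_coeffs"])[0,0]
    P=m["pose"]; d=P[:3,:3]@np.array([u[0],u[1],1.]); return P[:3,3],d/np.linalg.norm(d)
def onz(m,px,z):
    o,d=ray(m,px); return o+d*(z-o[2])/d[2]
def proj(m,p):
    P=m["pose"]; R=P[:3,:3].T; 
    r,_=cv2.projectPoints(np.array([p],float),cv2.Rodrigues(R)[0],-R@P[:3,3],K(m),m["dist_coeffs"]); return r[0,0]
def tri(obs):
    A=np.zeros((3,3));b=np.zeros(3)
    for m,px in obs:
        o,d=ray(m,px);M=np.eye(3)-np.outer(d,d);A+=M;b+=M@o
    return np.linalg.solve(A,b)
def crop(im,x0,y0,w,h,s,fn):
    c=im[y0:y0+h,x0:x0+w,::-1]; cv2.imwrite(fn,cv2.resize(c,None,fx=s,fy=s,interpolation=cv2.INTER_CUBIC))
E
python3 - <<'E'
from h import *
for n in("top","side"):
    im=cams.read_camera(n); np.save(f"{n}.npy",im)
top=np.load("top.npy");side=np.load("side.npy")
a=[cv2.resize(top[165:255,180:280,::-1],None,fx=7,fy=6.6,interpolation=3)]
crop(top,180,165,100,90,7,"pics/t_vise.png")
crop(top,340,165,115,105,6,"pics/t_lamp.png")
crop(side,205,220,90,85,7,"pics/s_vise.png")
crop(side,260,130,90,80,7,"pics/s_lamp.png")
for n in("vise_knob","vise_seat","plate","holder_seat","shutter","pointer","index"):
    for c in("top","side"): print(n,c,[(np.round(d["box"]).astype(int).tolist(),round(d["conf"],2)) for d in cams.spot_in(n,c)][:3])
E
```

```text
vise_knob top [([227, 280, 18, 34], 0.8), ([206, 195, 26, 53], 0.68)]
vise_knob side [([321, 268, 38, 29], 0.76), ([237, 257, 49, 37], 0.73), ([266, 132, 77, 78], 0.24)]
vise_seat top [([190, 174, 60, 74], 0.88), ([220, 262, 36, 54], 0.82), ([124, 247, 27, 49], 0.4)]
vise_seat side [([303, 270, 58, 36], 0.78), ([215, 254, 73, 51], 0.62)]
plate top [([213, 193, 13, 6], 0.45)]
plate side [([236, 249, 7, 18], 0.73), ([257, 227, 12, 26], 0.48)]
holder_seat top [([344, 170, 105, 93], 0.89)]
holder_seat side [([264, 133, 79, 74], 0.73), ([168, 269, 33, 42], 0.34)]
shutter top [([380, 198, 19, 67], 0.56), ([451, 282, 25, 24], 0.42)]
shutter side [([294, 154, 52, 29], 0.7)]
pointer top [([380, 194, 25, 72], 0.66), ([447, 283, 31, 23], 0.65)]
pointer side [([292, 154, 52, 30], 0.57)]
index top []
index side []
```

View pics/t_vise.png

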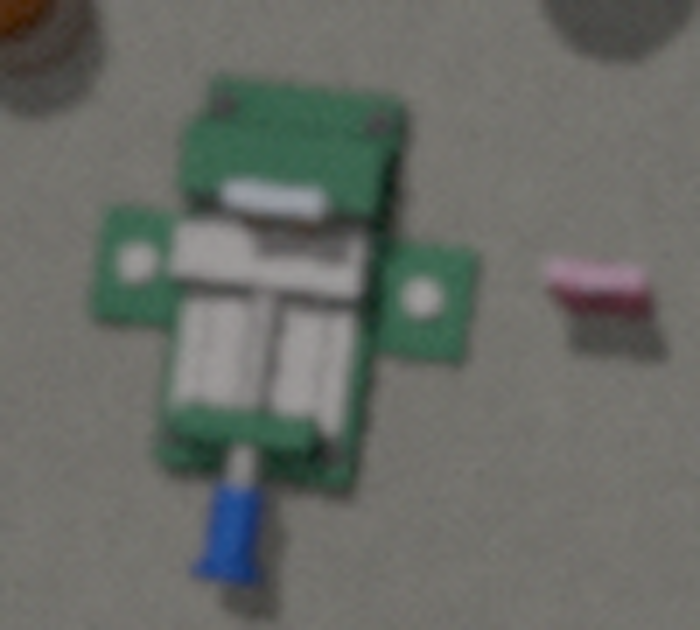

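View pics/t_lamp.png

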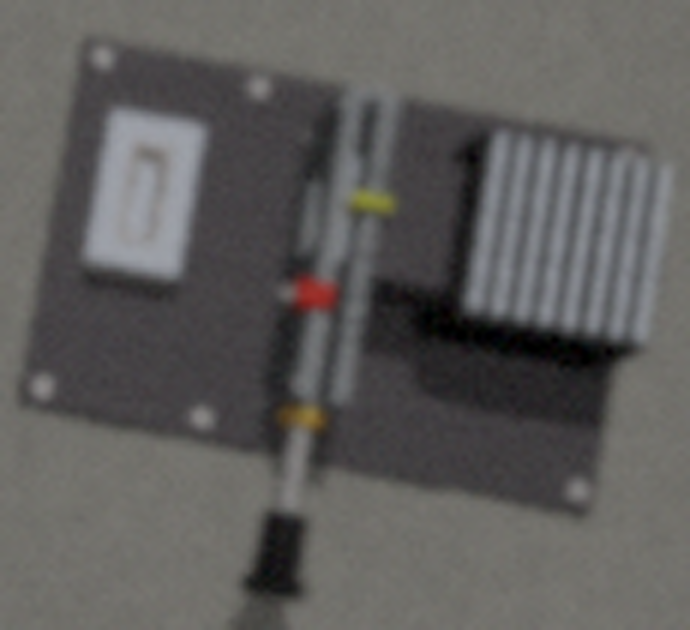

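View pics/s_vise.png

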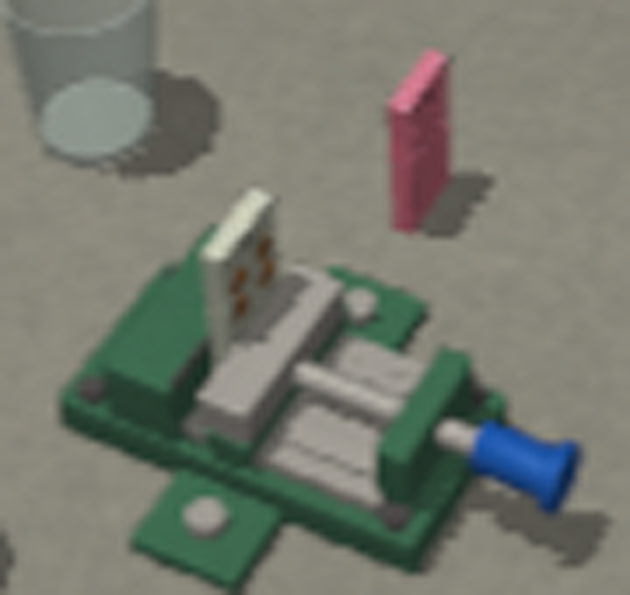

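View pics/s_lamp.png

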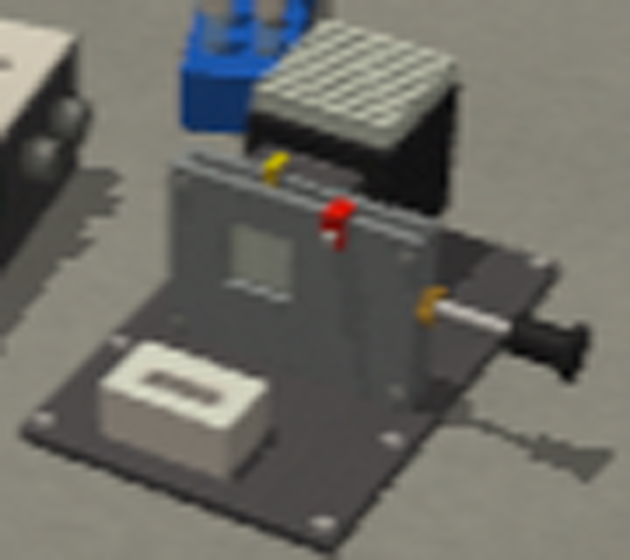

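Run:
```python
from h import *
t=cams.camera_model("top");s=cams.camera_model("side")
np.set_printoptions(precision=1,suppress=True)
def V(x,y,z,sc=7,o=(180,165)): return onz(t,(x/sc+o[0]-.5+.5/sc*0,y/sc+o[1]-.5),z)
L=lambda x,y,z:V(x,y,z,6,(340,165))
def yaw(a,b): d=b-a; return np.degrees(np.arctan2(d[1],d[0]))
print("plate top c",V(274,199,110),"corners",V(222,178,110),V(328,190,110))
print("yaw of y-axis plate", yaw(V(328,190,110),V(222,178,110)), yaw(V(325,220,110),V(220,208,110)))
print("jaw y edge yaw",yaw(V(365,300,58),V(170,278,58)))
print("knob c",V(233,523,42),"flange",V(228,578,42),"spindle", V(243,460,42))
print("knob axis yaw",yaw(V(228,570,42),V(243,450,42)))
print("base sides yaw",yaw(V(355,480,12),V(375,340,12)))
print("side plate: topc tri",tri([(t,(274/7+179.5,199/7+164.5)),(s,(205+240/7-.5,220+228/7-.5))]))
print("knob tri",tri([(t,(233/7+179.5,523/7+164.5)),(s,(205+517/7-.5,220+460/7-.5))]))
print("holder c",sum(L(*p,44) for p in((115,107),(210,124),(183,278),(84,262)))/4, "slot",L(147,195,44))
print("holder x yaw",yaw(L(84,262,44),L(115,107,44)),yaw(L(183,278,44),L(210,124,44)),"plate yaw",yaw(L(22,400,0),L(88,40,0)),yaw(L(585,515,0),L(655,145,0)), "lamp y yaw",yaw(L(655,145,0),L(88,40,0)))
print("sknob c",L(279,545,75),"flange",L(272,590,75),"bush",L(303,417,75), "yaw",yaw(L(272,590,75),L(303,417,75)))
print("pointer",L(373,202,130),"index",L(318,294,130))
print("pointer tri",tri([(t,(373/6+339.5,202/6+164.5)),(s,(260+277/7-.5,130+168/7-.5))]))
print("index tri",tri([(t,(318/6+339.5,294/6+164.5)),(s,(260+338/7-.5,130+215/7-.5))]))
print("sknob tri",tri([(t,(279/6+339.5,545/6+164.5)),(s,(260+540/7-.5,130+342/7-.5))]))
for n,p,z in(("jar",(289,267),55),("beaker",(264,150),92),("bottle",(178,160),130),("wash",(465,294),140),("pink",(265,205),80)): print(n,onz(t,p,z))
```

```text
plate top c [638.  199.3 110. ] corners [646.4 220.8 110. ] [642.  177.5 110. ]
yaw of y-axis plate 84.16514254106859 84.13021975383204
jaw y edge yaw 84.27854435865046
knob c [512.4 222.2  42. ] flange [489.4 223.6  42. ] spindle [539.  218.9  42. ]
knob axis yaw -5.208350435998069
base sides yaw -6.405347429926761
side plate: topc tri [638.  199.6 107. ]
knob tri [511.5 222.1  41.8]
holder c [ 644.3 -219.9   44. ] slot [ 643.1 -219.4   44. ]
holder x yaw -11.286431868374667 -10.198309842512868 plate yaw -10.272406583367692 -12.037912152107385 lamp y yaw 80.16024085812572
sknob c [ 470.6 -277.4   75. ] flange [ 449.3 -274.    75. ] bush [ 531.6 -289.4   75. ] yaw -10.597530554186811
pointer [ 626.4 -313.2  130. ] index [ 583.1 -287.1  130. ]
pointer tri [ 627.8 -314.5  123.3]
index tri [ 585.2 -289.   119.4]
sknob tri [ 470.4 -277.5   74.6]
jar [434.6  -2.1  55. ]
beaker [768.8  74.8  92. ]
bottle [727.6 315.2 130. ]
wash [ 364.3 -480.9  140. ]
pink [609.8  69.1  80. ]
```

```bash
cat > plan.py <<'E'
import sys
from h import *
from scipy.spatial.transform import Rotation as Ro
np.set_printoptions(precision=4,suppress=True)
def down(yaw):
    a=np.radians(yaw); x=np.array([np.cos(a),np.sin(a),0]); z=np.array([0,0,-1.]); return np.column_stack([x,np.cross(z,x),z])
if __name__=="__main__":
    x,y,z,w=map(float,sys.argv[1:5])
    s=ctrl.observe(); R=Ro.from_rotvec(s["eef_rot"]).as_matrix()
    d=R.T@(np.array([x,y,z])-s["tcp_pos"])/1000
    tr=Ro.from_matrix(R.T@down(w)).as_rotvec()
    print("t",s["t"],"pos",s["tcp_pos"],"yaw",np.degrees(np.arctan2(R[1,0],R[0,0])),"q",s["q"],"gap",s["finger_gap"],"F",s["wrist_force"])
    print("shift",d,"turn",tr)
    print("world x,y,z unit in tool:",R.T.round(4).T.tolist())
E
python3 plan.py 520 218 240 84.3
```

```text
t 0.95 pos [ 154.5357 -501.7307  245.3322] yaw -72.88048938508487 q [-1.272   0.26   -0.1381  1.1727 -0.      1.5708] gap 85.2169559307066 F [-0.8558 -0.495  -0.7811]
shift [-0.5803 -0.5611  0.0053] turn [ 0.0001  0.     -2.7433]
world x,y,z unit in tool: [[0.2944, -0.9557, -0.0], [-0.9557, -0.2944, -0.0], [0.0, 0.0, -1.0]]
```

apply_moves(increments=[[1, [-0.58, -0.561, 0.005], [0, 0, -2.743]], [1, [-0.58, -0.561, 0.005], [0, 0, -2.743]], [1, [-0.58, -0.561, 0.005], [0, 0, -2.743]], [1, [-0.58, -0.561, 0.005], [0, 0, -2.743]], [1, [-0.58, -0.561, 0.005], [0, 0, -2.743]], [1, [-0.58, -0.561, 0.005], [0, 0, -2.743]], [1, [-0.58, -0.561, 0.005], [0, 0, -2.743]], [1, [-0.58, -0.561, 0.005], [0, 0, -2.743]], [1, [-0.58, -0.561, 0.005], [0, 0, -2.743]], [1, [-0.58, -0.561, 0.005], [0, 0, -2.743]], [1, [-0.58, -0.561, 0.005], [0, 0, -2.743]], [1, [-0.58, -0.561, 0.005], [0, 0, -2.743]]])

```text
t: 2.15
tcp_pos: [426.9, 35.4, 241.9]
eef_rot: [3.029, 0.83, 0.002]
wrist_force: [0.1, -1.0, -0.2]
finger_gap: 85.7
```

```bash
python3 plan.py 520 218 240 84.3
```

```text
t 2.15 pos [426.8983  35.38   241.9164] yaw 30.639826521091443 q [ 0.0829  0.0956 -0.3552  1.1188 -0.0003  1.1189] gap 85.73333430875351 F [ 0.0618 -1.0491 -0.2489]
shift [ 0.1732 -0.1097  0.002 ] turn [ 0.0012 -0.0005 -0.9365]
world x,y,z unit in tool: [[0.8604, 0.5096, 0.0012], [0.5096, -0.8604, -0.0002], [0.0009, 0.0008, -1.0]]
```

apply_moves(increments=[[1, [0.173, -0.11, 0.002], [0.001, 0, -0.936]], [1, [0.173, -0.11, 0.002], [0.001, 0, -0.936]], [1, [0.173, -0.11, 0.002], [0.001, 0, -0.936]], [1, [0.173, -0.11, 0.002], [0.001, 0, -0.936]], [1, [0.173, -0.11, 0.002], [0.001, 0, -0.936]], [1, [0.173, -0.11, 0.002], [0.001, 0, -0.936]], [1, [0.173, -0.11, 0.002], [0.001, 0, -0.936]], [1, [0.173, -0.11, 0.002], [0.001, 0, -0.936]]])

```text
t: 2.95
tcp_pos: [520.2, 215.7, 239.4]
eef_rot: [-2.336, -2.099, 0.001]
wrist_force: [0.9, 0.1, 0.3]
finger_gap: 85.4
```

Run:
```python
from h import *
m=cams.camera_model("wrist"); im=cams.read_camera("wrist"); np.save("w1.npy",im); np.save("w1p.npy",m["pose"])
cv2.imwrite("pics/w1.png",im[:,:,::-1])
print(ctrl.observe()["tcp_pos"])
for p in((638,199.3,110),(512,222.2,42)): print(proj(m,p))
```

```text
[520.25186254 215.47102998 239.48591   ]
[277.91837098 317.86689602]
[286.54373661 181.86333571]
```

View pics/w1.png

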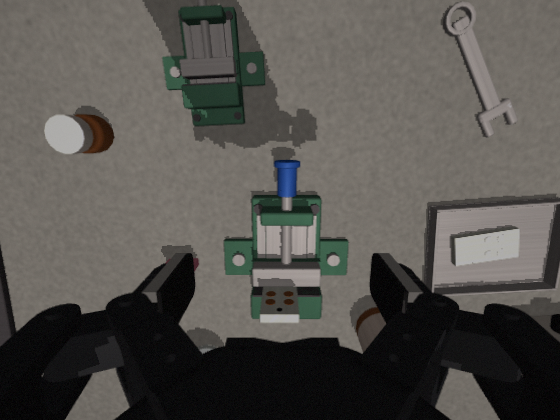

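The wrist view agrees: large vise with the drilled plate at (280,300), its blue knob at (287,181), within 1–2 px of the prediction. The candidates were the small vise (210,70), the pink plate (190,262) and the cured plate (487,247). None of these matches the description, so I'm using the large vise. Next I descend on the knob.

```bash
python3 plan.py 512.5 222 35 84.3
```

```text
t 3.0 pos [520.2519 215.471  239.4859] yaw 83.83818445721467 q [ 0.3922  0.3284 -0.0554  1.1877  0.0008  0.4998] gap 85.17973173376873 F [-0.8428 -0.4469 -0.6781]
shift [ 0.0056 -0.0082  0.2045] turn [-0.001  -0.0004 -0.0081]
world x,y,z unit in tool: [[0.1073, 0.9942, -0.001], [0.9942, -0.1073, 0.0005], [0.0004, -0.001, -1.0]]
```

apply_moves(increments=[[1, [0.005, -0.008, 0.04], [0, 0, -0.008]], [1, [0.005, -0.008, 0.08], [0, 0, -0.008]], [1, [0.005, -0.008, 0.12], [0, 0, -0.008]], [1, [0.005, -0.008, 0.14], [0, 0, -0.008]], [1, [0.005, -0.008, 0.14], [0, 0, -0.008]]])

```text
t: 3.5
tcp_pos: [509.9, 219.9, 96.5]
eef_rot: [-2.327, -2.106, 0.011]
wrist_force: [-0.1, -1.4, -0.3]
finger_gap: 84.8
```

```bash
python3 plan.py 512.5 222 35 84.3
python3 - <<'E'
from h import *
m=cams.camera_model("wrist"); im=cams.read_camera("wrist")
cv2.imwrite("pics/w2.png",im[:,:,::-1])
for p in((512,222.2,42),(495,224,42)): print(proj(m,p))
E
```

```text
t 3.5 pos [509.9452 219.897   96.4837] yaw 84.27606362353858 q [ 0.4067  0.4192 -0.3118  0.8473  0.0008  0.5066] gap 84.79101646230863 F [-0.126  -1.3701 -0.2674]
shift [0.0025 0.0028 0.0615] turn [-0.007   0.0029 -0.0004]
world x,y,z unit in tool: [[0.0997, 0.995, -0.0073], [0.995, -0.0998, -0.0022], [-0.003, -0.007, -1.0]]
[285.27807991 235.76620737]
[285.48118759 211.05140633]
```

View pics/w2.png

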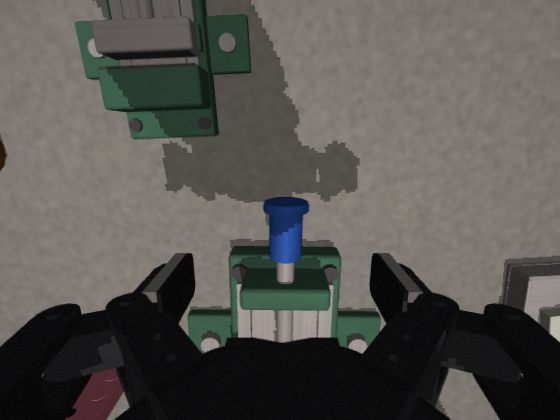

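The knob is at (286,237), centred between the fingers and as predicted. I'll go down and close.

apply_moves(increments=[[1, [0.002, 0.003, 0.03], [0, 0, 0]], [1, [0.002, 0.003, 0.055], [0, 0, 0]], [1, [0.002, 0.003, 0.061], [0, 0, 0]], [1, [0.002, 0.003, 0.061], [0, 0, 0]], [0, [0.002, 0.003, 0.061], [0, 0, 0]], [0, [0.002, 0.003, 0.061], [0, 0, 0]], [0, [0.002, 0.003, 0.061], [0, 0, 0]], [0, [0.002, 0.003, 0.061], [0, 0, 0]], [0, [0.002, 0.003, 0.061], [0, 0, 0]], [0, [0.002, 0.003, 0.061], [0, 0, 0]]])

```text
t: 4.55
tcp_pos: [516.1, 221.4, 39.5]
eef_rot: [2.328, 2.106, -0.003]
wrist_force: [-1.0, -4.2, 6.8]
finger_gap: 20.2
```

```bash
python3 plan.py 487 225 35 84.3
```

```text
t 4.55 pos [516.1048 221.3955  39.5017] yaw 84.27683615720746 q [ 0.4068  0.4852 -0.3756  0.7108 -0.0028  0.5067] gap 20.1977612667097 F [-0.9809 -4.1659  6.8246]
shift [ 0.0007 -0.0293  0.0045] turn [ 0.0006  0.0029 -0.0004]
world x,y,z unit in tool: [[0.0997, 0.995, 0.0003], [0.995, -0.0997, -0.0029], [-0.0029, 0.0006, -1.0]]
```

apply_moves(increments=[[0, [0, -0.003, 0], [0, 0, 0]], [0, [0, -0.007, 0], [0, 0, 0]], [0, [0, -0.011, 0], [0, 0, 0]], [0, [0, -0.015, 0], [0, 0, 0]], [0, [0, -0.019, 0], [0, 0, 0]], [0, [0, -0.023, 0], [0, 0, 0]], [0, [0, -0.026, 0], [0, 0, 0]], [0, [0, -0.028, 0], [0, 0, 0]], [0, [0, -0.028, 0], [0, 0, 0]], [0, [0, -0.028, 0], [0, 0, 0]]])

```text
t: 5.55
tcp_pos: [489.7, 224.3, 39.5]
eef_rot: [2.327, 2.105, 0.001]
wrist_force: [2.8, -4.3, 3.0]
finger_gap: 20.0
```

Run:
```python
from h import *
print(ctrl.observe()["tcp_pos"],ctrl.observe()["finger_gap"],ctrl.observe()["wrist_force"])
top=cams.read_camera("top");side=cams.read_camera("side")
crop(top,180,165,60,90,6,"pics/t2.png");crop(side,205,220,100,85,6,"pics/s2.png")
a=cv2.imread("pics/t2.png");b=cv2.imread("pics/s2.png");h=540
b=cv2.copyMakeBorder(b,0,max(0,h-b.shape[0]),0,0,0);cv2.imwrite("pics/ts2.png",cv2.resize(np.hstack([a,b]),None,fx=.8,fy=.8))
```

```text
[489.67573303 224.30088114  39.52356134] 19.991642861721246 [ 2.77258197 -4.30568728  2.97760685]
```

View pics/ts2.png

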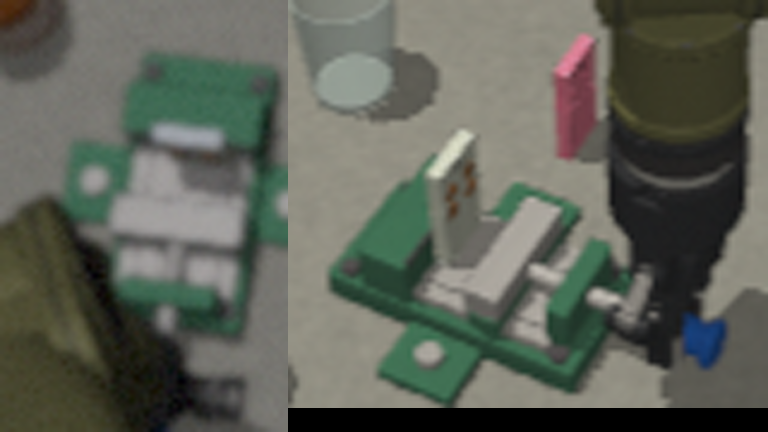

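Jaw is open about 26 mm and the plate (450,195 in the side crop) still stands. I'll release the knob and go up.

apply_moves(increments=[[1, [0, -0.028, 0], [0, 0, 0]], [1, [0, -0.028, 0], [0, 0, 0]], [1, [0, -0.028, 0], [0, 0, 0]], [1, [0, -0.028, 0], [0, 0, 0]], [1, [0, -0.028, 0], [0, 0, 0]], [1, [0, -0.028, -0.04], [0, 0, 0]], [1, [0, -0.028, -0.09], [0, 0, 0]], [1, [0, -0.028, -0.14], [0, 0, 0]], [1, [0, -0.028, -0.16], [0, 0, 0]]])

```text
t: 6.55
tcp_pos: [463.0, 229.5, 203.7]
eef_rot: [2.328, 2.108, 0.011]
wrist_force: [1.1, 0.4, 0.3]
finger_gap: 85.7
```

```bash
python3 plan.py 637.5 200 190 174.3
```

```text
t 6.55 pos [462.9533 229.5005 203.6546] yaw 84.32091187057546 q [ 0.4598  0.2624 -0.2464  1.0548  0.0008  0.5589] gap 85.69023766572076 F [1.062  0.4402 0.3344]
shift [-0.0121  0.1765  0.0146] turn [ 0.008   0.001  -1.5704]
world x,y,z unit in tool: [[0.099, 0.9951, 0.0061], [0.9951, -0.099, 0.0039], [0.0045, 0.0057, -1.0]]
```

That call repeated the −28 mm shift from the new start pose, so the jaw may have been pulled further. I'm checking the vise before going on.

Run:
```python
from h import *
m=cams.camera_model("wrist"); im=cams.read_camera("wrist")
cv2.imwrite("pics/w3.png",im[:,:,::-1])
print(proj(m,(638,199.3,110)))
side=cams.read_camera("side");crop(side,205,220,100,85,6,"pics/s3.png")
```

```text
[267.78388906 393.87811041]
```

View pics/s3.png

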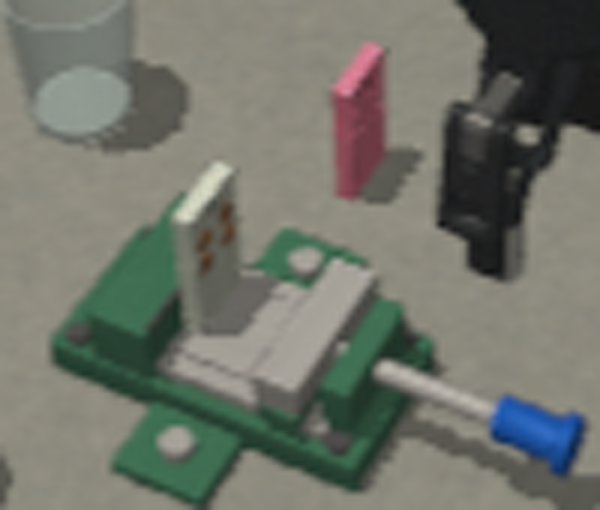

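View pics/w3.png

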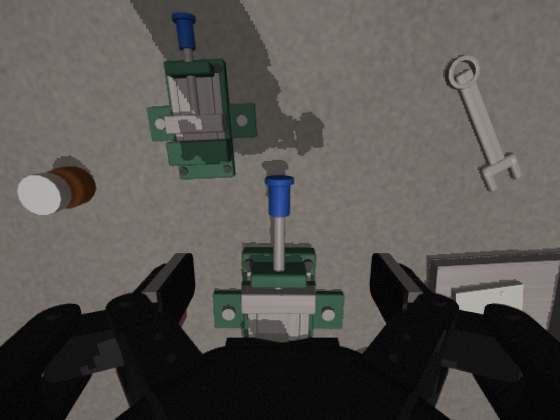

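The jaw is fully open and the plate (207,245 in the crop) still stands upright, so no harm was done. Moving above the plate.

apply_moves(increments=[[1, [-0.012, 0.176, 0.0], [0.008, 0.001, -1.57]], [1, [-0.012, 0.176, 0.0], [0.008, 0.001, -1.57]], [1, [-0.012, 0.176, 0.0], [0.008, 0.001, -1.57]], [1, [-0.012, 0.176, 0.0], [0.008, 0.001, -1.57]], [1, [-0.012, 0.176, 0.0], [0.008, 0.001, -1.57]], [1, [-0.012, 0.176, 0.0], [0.008, 0.001, -1.57]], [1, [-0.012, 0.176, 0.0], [0.008, 0.001, -1.57]], [1, [-0.012, 0.176, 0.0], [0.008, 0.001, -1.57]], [1, [-0.012, 0.176, 0.0], [0.008, 0.001, -1.57]], [1, [-0.012, 0.176, 0.0], [0.008, 0.001, -1.57]], [1, [-0.012, 0.176, 0.0], [0.008, 0.001, -1.57]], [1, [-0.012, 0.176, 0.0], [0.008, 0.001, -1.57]]])

```text
t: 7.85
tcp_pos: [633.6, 198.8, 196.3]
eef_rot: [-0.157, -3.128, 0.008]
wrist_force: [0.4, -0.4, -0.5]
finger_gap: 85.6
```

```bash
python3 plan.py 638 200 87 174.3;  python3 - <<'E'
from h import *
m=cams.camera_model("wrist"); im=cams.read_camera("wrist")
cv2.imwrite("pics/w4.png",im[:,:,::-1])
print(proj(m,(638,199.5,110)),proj(m,(640,219.4,110)),proj(m,(636,179.6,110)))
E
```

```text
t 7.85 pos [633.5985 198.7809 196.3283] yaw 174.2670806548149 q [ 0.3045  0.5309  0.1592  1.2099 -0.0011 -1.1662] gap 85.58915166009763 F [ 0.4363 -0.4161 -0.5073]
shift [-0.0053  0.0022  0.1093] turn [-0.0053 -0.0096 -0.0005]
world x,y,z unit in tool: [[-0.995, 0.0998, -0.0101], [0.0999, 0.995, -0.0043], [0.0096, -0.0053, -0.9999]]
[274.9127293 219.5524813] [275.08403528 243.84297961] [274.73135659 194.13865613]
```

View pics/w4.png

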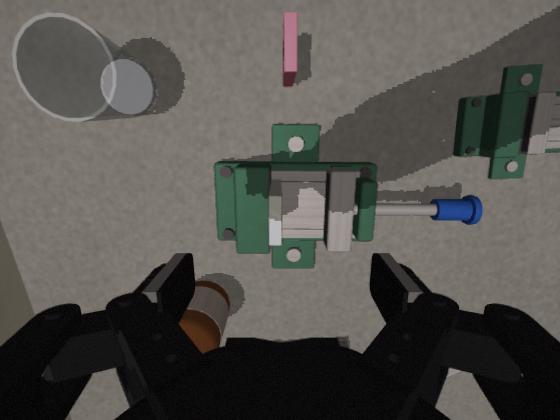

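The plate top is at (275,220), exactly as predicted. Descending to grasp.

apply_moves(increments=[[1, [-0.005, 0.002, 0.03], [-0.005, -0.01, 0]], [1, [-0.005, 0.002, 0.06], [-0.005, -0.01, 0]], [1, [-0.005, 0.002, 0.08], [-0.005, -0.01, 0]], [1, [-0.005, 0.002, 0.1], [-0.005, -0.01, 0]], [1, [-0.005, 0.002, 0.108], [-0.005, -0.01, 0]], [1, [-0.005, 0.002, 0.108], [-0.005, -0.01, 0]]])

```text
t: 8.5
tcp_pos: [637.3, 199.8, 88.5]
eef_rot: [-0.158, -3.138, 0.001]
wrist_force: [-0.5, 0.1, 0.2]
finger_gap: 85.1
```

```bash
python3 plan.py 638 200 87 174.3
```

```text
t 8.5 pos [637.3298 199.802   88.5055] yaw 174.2441066721638 q [ 0.304   0.5942 -0.0186  0.9583 -0.0005 -1.1663] gap 85.1341252850592 F [-0.5285  0.1286  0.2297]
shift [-0.0006  0.0003  0.0015] turn [-0.0005 -0.0001 -0.001 ]
world x,y,z unit in tool: [[-0.995, 0.1003, -0.0002], [0.1003, 0.995, -0.0005], [0.0001, -0.0005, -1.0]]
```

apply_moves(increments=[[0.4, [0, 0, 0.001], [0, 0, 0]], [0.4, [0, 0, 0.001], [0, 0, 0]], [0.4, [0, 0, 0.001], [0, 0, 0]], [0, [0, 0, 0.001], [0, 0, 0]], [0, [0, 0, 0.001], [0, 0, 0]], [0, [0, 0, 0.001], [0, 0, 0]], [0, [0, 0, 0.001], [0, 0, 0]], [0, [0, 0, 0.001], [0, 0, 0]]])

```text
t: 9.3
tcp_pos: [638.6, 200.4, 90.1]
eef_rot: [0.156, 3.134, 0.002]
wrist_force: [-2.4, -0.0, 4.9]
finger_gap: 9.3
```

```bash
python3 plan.py 638 200 160 174.3;python3 - <<'E'
from h import *
side=cams.read_camera("side");crop(side,205,220,100,85,6,"pics/s4.png")
E
```

```text
t 9.3 pos [638.5929 200.3916  90.055 ] yaw 174.29541925139125 q [ 0.3042  0.5924 -0.0176  0.9569 -0.0002 -1.1671] gap 9.265271879235907 F [-2.3753 -0.0186  4.9254]
shift [ 0.0003 -0.0004 -0.0699] turn [ 0.0013  0.0036 -0.0001]
world x,y,z unit in tool: [[-0.995, 0.0994, 0.0037], [0.0994, 0.995, 0.001], [-0.0036, 0.0013, -1.0]]
```

View pics/s4.png

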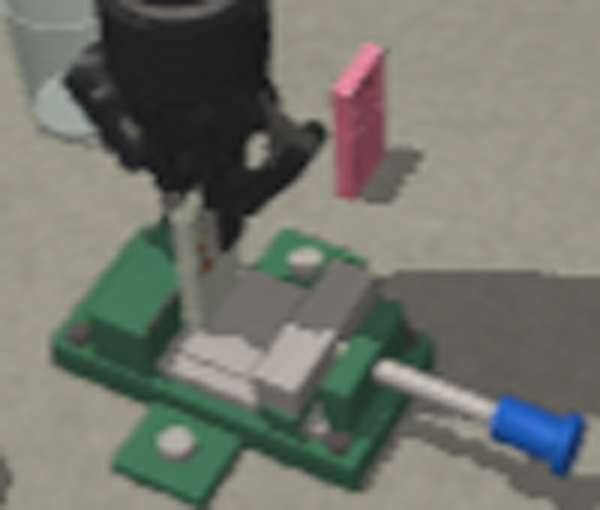

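Gripped (gap 9.3), and the plate underside is 60 mm below the TCP. Lifting.

apply_moves(increments=[[0, [0, 0, -0.01], [0, 0, 0]], [0, [0, 0, -0.03], [0, 0, 0]], [0, [0, 0, -0.06], [0, 0, 0]], [0, [0, 0, -0.09], [0, 0, 0]], [0, [0, 0, -0.11], [0, 0, 0]], [0, [0, 0, -0.11], [0, 0, 0]]])

```text
t: 9.95
tcp_pos: [640.6, 200.8, 203.4]
eef_rot: [0.156, 3.127, 0.005]
wrist_force: [0.4, 0.7, 0.1]
finger_gap: 9.3
```

```bash
python3 plan.py 643 -130 205 79.4
```

```text
t 9.95 pos [640.5927 200.8291 203.3738] yaw 174.29211383629794 q [ 0.3041  0.5245  0.1664  1.2018 -0.0007 -1.1671] gap 9.301771495440612 F [0.4026 0.6825 0.0981]
shift [-0.0353 -0.3289 -0.0025] turn [0.0113 0.0048 1.6562]
world x,y,z unit in tool: [[-0.995, 0.0994, 0.0106], [0.0995, 0.995, 0.0026], [-0.0103, 0.0036, -0.9999]]
```

apply_moves(increments=[[0, [-0.003, -0.033, -0.002], [0.001, 0, 0.14]], [0, [-0.007, -0.066, -0.002], [0.002, 0.001, 0.28]], [0, [-0.011, -0.099, -0.002], [0.004, 0.002, 0.42]], [0, [-0.014, -0.132, -0.002], [0.005, 0.002, 0.56]], [0, [-0.018, -0.165, -0.002], [0.006, 0.003, 0.7]], [0, [-0.021, -0.198, -0.002], [0.007, 0.003, 0.84]], [0, [-0.025, -0.231, -0.002], [0.008, 0.004, 0.98]], [0, [-0.028, -0.264, -0.002], [0.009, 0.004, 1.12]], [0, [-0.032, -0.297, -0.002], [0.01, 0.004, 1.26]], [0, [-0.035, -0.329, -0.002], [0.011, 0.005, 1.4]], [0, [-0.035, -0.329, -0.002], [0.011, 0.005, 1.54]], [0, [-0.035, -0.329, -0.002], [0.011, 0.005, 1.656]]])

```text
t: 11.15
tcp_pos: [639.5, -132.1, 199.2]
eef_rot: [-2.42, -1.995, 0.013]
wrist_force: [0.4, -0.2, -0.9]
finger_gap: 9.4
```

```bash
python3 plan.py 643.5 -219.6 130 79.4;python3 - <<'E'
from h import *
m=cams.camera_model("wrist"); im=cams.read_camera("wrist"); np.save("w5p.npy",m["pose"])
cv2.imwrite("pics/w5.png",im[:,:,::-1])
for p in((643.5,-219.6,44),(626.4,-313.2,130),(583,-287,130),(470,-277,75)):print(proj(m,p))
E
```

```text
t 11.15 pos [ 639.5362 -132.1081  199.2074] yaw 78.97949446191635 q [-0.2023  0.5086  0.1279  1.1993 -0.0031 -0.0099] gap 9.374966409023974 F [ 0.3514 -0.2282 -0.9287]
shift [-0.0849  0.0213  0.0693] turn [-0.0092  0.003  -0.0074]
world x,y,z unit in tool: [[0.1912, 0.9815, -0.0096], [0.9816, -0.1912, -0.0012], [-0.003, -0.0092, -1.0]]
[198.24209778 219.12330808]
[ 32.90746954 255.15667705]
[ 43.78313259 190.63721384]
[52.80379295 30.99753644]
```

View pics/w5.png

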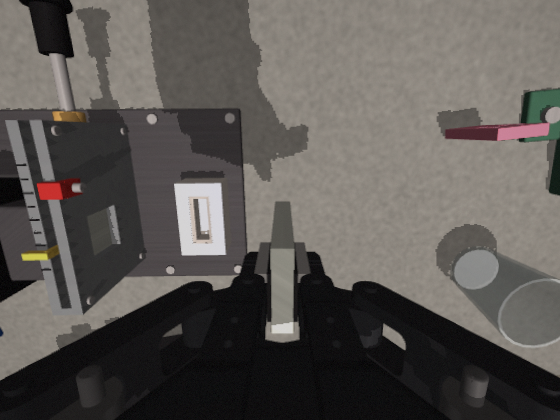

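Run:
```python
from h import *
m=cams.camera_model("wrist"); im=cams.read_camera("wrist")
print(ctrl.observe()["tcp_pos"])
for p in((643.5,-219.6,44),(626.4,-313.2,130),(583,-287,130)):print(proj(m,p))
crop(im,160,160,140,120,5.7,"pics/w6.png"); np.save("w6.npy",im); np.save("w6p.npy",m["pose"])
crop(im,10,160,80,120,5,"pics/w6b.png")
```

```text
[ 639.63627702 -131.13573466  199.46539744]
[197.76000586 219.33669341]
[ 32.35582501 255.63951293]
[ 43.06909298 191.15112673]
```

View pics/w6.png

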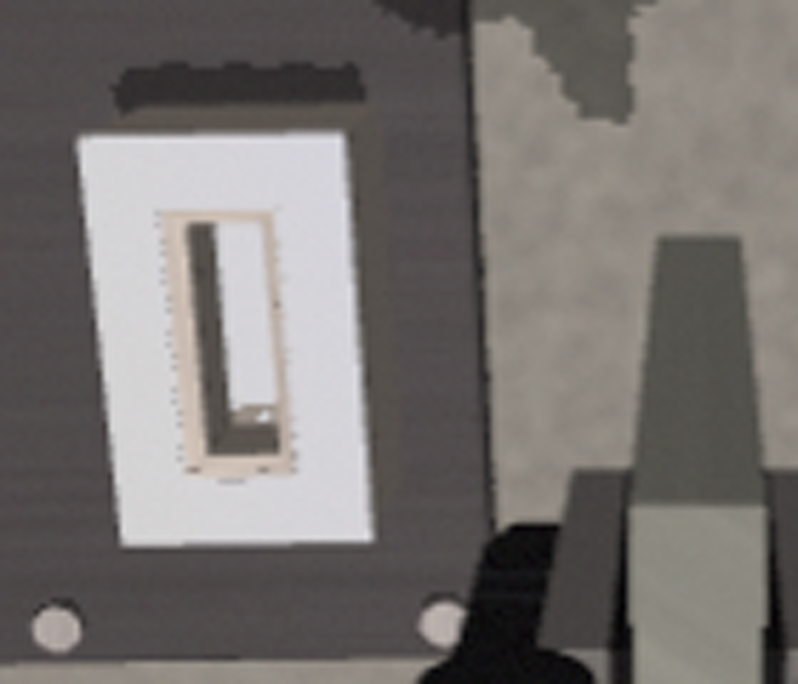

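View pics/w6b.png

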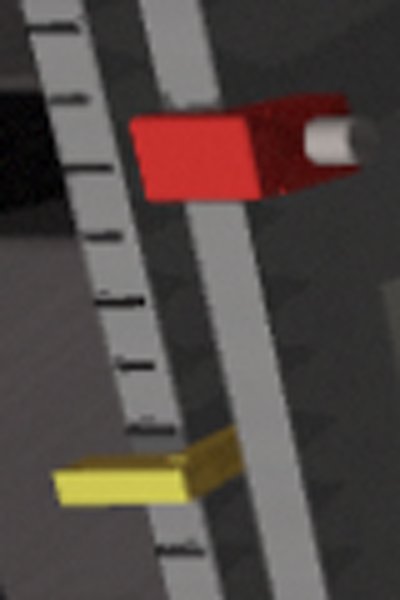

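Run:
```python
from h import *
np.set_printoptions(precision=1,suppress=True)
m=cams.camera_model("wrist"); m["pose"]=np.load("w6p.npy")
f=lambda x,y,z:onz(m,(160+x/5.7-.41,160+y/5.7-.41),z)
C=[f(*p,44) for p in((78,137),(345,132),(375,541),(122,545))]
print(np.array(C),sum(C)/4,[np.linalg.norm(C[i]-C[(i+1)%4]) for i in range(4)])
S=[f(*p,44) for p in((165,213),(275,211),(296,473),(190,475))]
print(np.array(S),sum(S)/4)
yw=lambda a,b:np.degrees(np.arctan2(*(b-a)[1::-1]))
print("yaws",yw(C[0],C[3]),yw(C[1],C[2]),yw(S[0],S[3]),yw(S[1],S[2]), "y", yw(C[0],C[1])-90,yw(C[3],C[2])-90)
g=lambda x,y,z:onz(m,(10+x/5-.4,160+y/5-.4),z)
a=np.radians(-10.6);ex=np.array([np.cos(a),np.sin(a),0])
for z in(125,130,135):
  print(z,"clip",[ (g(*p,z)@ex) for p in((132,119),(250,117),(146,201),(260,200))],"ptr",[(g(*p,z)@ex) for p in((53,474),(182,468),(63,506),(190,502))])
print("seat x",sum(C)/4@ex)
# plate bottom near edge at top of plate: px (655..742,236)
print("tcp",ctrl.observe()["tcp_pos"])
o=[f(655,236,139.5),f(742,236,139.5)];print("plate bottom near edge",o)
```

```text
[[ 603.4 -233.4   44. ]
 [ 611.4 -188.1   44. ]
 [ 686.4 -201.4   44. ]
 [ 678.1 -247.2   44. ]] [ 644.8 -217.5   44. ] [np.float64(46.027796405625615), np.float64(76.14366717602755), np.float64(46.5335066845656), np.float64(75.96453463325103)]
[[ 619.2 -222.4   44. ]
 [ 622.6 -203.5   44. ]
 [ 670.6 -212.3   44. ]
 [ 667.3 -231.3   44. ]] [ 644.9 -217.4   44. ]
yaws -10.453189602674346 -10.071818778821829 -10.457915058930622 -10.350790358105257 y -9.98530070280026 -10.208875426482663
125 clip [np.float64(621.2932610643808), np.float64(621.1164842075475), np.float64(633.0164858327685), np.float64(632.9994972526982)] ptr [np.float64(674.3762158500642), np.float64(673.6796107914951), np.float64(679.5279666936), np.float64(679.1533861726642)]
130 clip [np.float64(620.4549458517796), np.float64(620.2825013203226), np.float64(631.8908659069606), np.float64(631.8742936713023)] ptr [np.float64(672.2369801653076), np.float64(671.5574470234272), np.float64(677.2624754496558), np.float64(676.8970748899733)]
135 clip [np.float64(619.6166306391784), np.float64(619.4485184330977), np.float64(630.7652459811525), np.float64(630.7490900899066)] ptr [np.float64(670.097744480551), np.float64(669.4352832553595), np.float64(674.9969842057113), np.float64(674.6407636072827)]
seat x 673.827241988297
tcp [ 639.6 -131.1  199.5]
plate bottom near edge [array([ 618.1, -132.1,  139.5]), array([ 620.1, -122.2,  139.5])]
```

The slot is at (200,219) in the wrist view and the block measures 76×46 mm, which confirms the calibration. Seat is about (644.6,−217.9), yaw −10.3°. The clip is about 48 mm from the pointer. Moving over the slot.

```bash
python3 plan.py 644.8 -218.2 118 79.7
```

```text
t 11.25 pos [ 639.6363 -131.1357  199.4654] yaw 79.37403521022851 q [-0.2007  0.5082  0.1279  1.1995 -0.0032 -0.0152] gap 9.266506928304526 F [ 0.99   -0.8559 -0.038 ]
shift [-0.0844  0.0219  0.0815] turn [-0.0091  0.003  -0.0057]
world x,y,z unit in tool: [[0.1844, 0.9828, -0.0094], [0.9828, -0.1844, -0.0013], [-0.003, -0.009, -1.0]]
```

apply_moves(increments=[[0, [-0.03, 0.008, 0.0], [-0.009, 0.003, -0.006]], [0, [-0.065, 0.016, 0.01], [-0.009, 0.003, -0.006]], [0, [-0.084, 0.022, 0.04], [-0.009, 0.003, -0.006]], [0, [-0.084, 0.022, 0.07], [-0.009, 0.003, -0.006]], [0, [-0.084, 0.022, 0.081], [-0.009, 0.003, -0.006]], [0, [-0.084, 0.022, 0.081], [-0.009, 0.003, -0.006]], [0, [-0.084, 0.022, 0.081], [-0.009, 0.003, -0.006]]])

```text
t: 11.95
tcp_pos: [646.4, -216.8, 120.9]
eef_rot: [2.407, 2.015, 0.003]
wrist_force: [0.0, 0.9, -0.2]
finger_gap: 8.8
```

```bash
python3 plan.py 644.8 -218.2 84 79.7;python3 - <<'E'
from h import *
m=cams.camera_model("wrist"); im=cams.read_camera("wrist"); np.save("w7p.npy",m["pose"])
crop(im,200,120,160,120,5,"pics/w7.png")
side=cams.read_camera("side");crop(side,260,130,90,80,7,"pics/s7.png")
E
```

```text
t 11.95 pos [ 646.4242 -216.7646  120.9433] yaw 79.86085620304524 q [-0.3238  0.5915  0.067   1.0435  0.0005 -0.1468] gap 8.821543695420429 F [ 0.0197  0.9107 -0.2329]
shift [-0.0017 -0.0015  0.0369] turn [ 0.0029 -0.0001  0.0028]
world x,y,z unit in tool: [[0.176, 0.9844, 0.0028], [0.9844, -0.176, -0.0004], [0.0001, 0.0029, -1.0]]
```

View pics/w7.png

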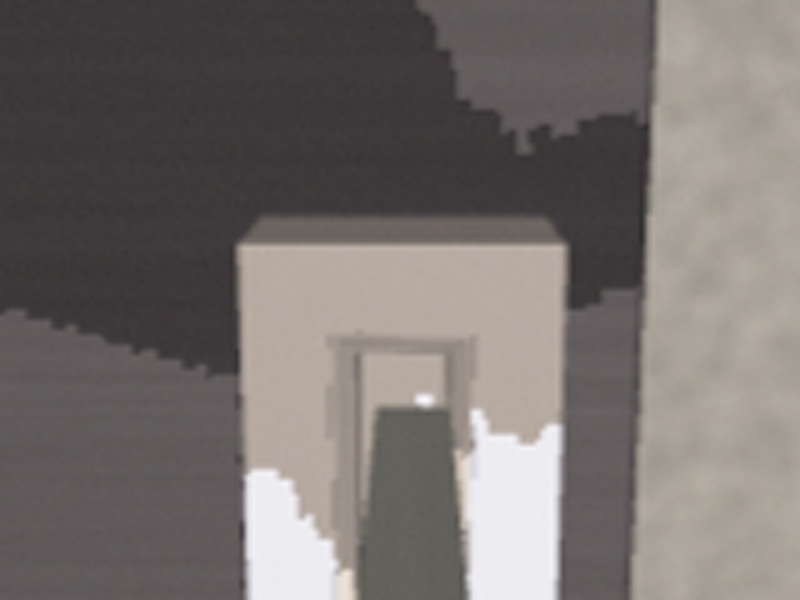

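View pics/s7.png

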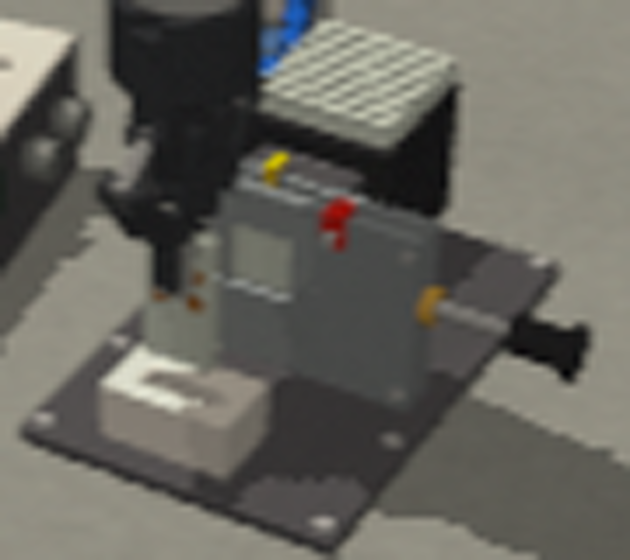

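```bash
python3 - <<'E'
from h import *
np.set_printoptions(precision=1,suppress=True)
m=cams.camera_model("wrist"); m["pose"]=np.load("w7p.npy")
f=lambda x,y,z:onz(m,(200+x/5-.4,120+y/5-.4),z)
ex=np.array([np.cos(np.radians(-10.3)),np.sin(np.radians(-10.3)),0]);ey=np.array([-ex[1],ex[0],0])
def mid(a,b): return (a+b)/2
blk=mid(f(240,243,44),f(567,243,44)); sl=mid(f(329,338,44),f(477,338,44)); si=mid(f(358,352,41),f(446,352,41)); pb=mid(f(377,409,61),f(448,409,61))
for n,p,o in(("block",blk,38),("slot",sl,24.75),("slotin",si,21.75),("plate",pb,20)): 
    q=p+o*ex; print(n,q,"along x,y",q@ex,q@ey)
print(ctrl.observe()["tcp_pos"])
E
python3 plan.py 644.8 -218.2 84 79.7
```

```text
block [ 644.6 -217.3   44. ] along x,y 673.0794884473759 -98.5519542438853
slot [ 644.9 -217.4   44. ] along x,y 673.3984067919047 -98.61699260522849
slotin [ 644.6 -217.5   41. ] along x,y 673.0700364110241 -98.77934498879974
plate [ 646.6 -216.3   61. ] along x,y 674.8460290277168 -97.24973614344087
[ 647.3 -217.1  122.2]
t 12.05 pos [ 647.2999 -217.0814  122.2167] yaw 79.8412319381923 q [-0.3238  0.5903  0.0683  1.0433  0.0005 -0.1465] gap 9.19734794426367 F [-0.7872 -0.2544 -0.7791]
shift [-0.0015 -0.0025  0.0382] turn [0.0055 0.0003 0.0025]
world x,y,z unit in tool: [[0.1764, 0.9843, 0.0053], [0.9843, -0.1764, -0.0013], [-0.0004, 0.0055, -1.0]]
```

apply_moves(increments=[[0, [-0.0015, -0.002, 0.0], [0.004, 0, 0.002]], [0, [-0.0015, -0.002, 0.006], [0.004, 0, 0.002]], [0, [-0.0015, -0.002, 0.012], [0.004, 0, 0.002]], [0, [-0.0015, -0.002, 0.018], [0.004, 0, 0.002]], [0, [-0.0015, -0.002, 0.022], [0.004, 0, 0.002]], [0, [-0.0015, -0.002, 0.026], [0.004, 0, 0.002]], [0, [-0.0015, -0.002, 0.026], [0.004, 0, 0.002]], [0, [-0.0015, -0.002, 0.026], [0.004, 0, 0.002]]])

```text
t: 12.85
tcp_pos: [643.7, -218.5, 94.2]
eef_rot: [-2.412, -2.011, 0.002]
wrist_force: [-0.2, 0.5, 0.1]
finger_gap: 9.0
```

```bash
python3 plan.py 644.8 -218.2 84 79.7
```

```text
t 12.85 pos [ 643.6592 -218.4707   94.1693] yaw 79.6404012735911 q [-0.3271  0.6102  0.028   0.9907 -0.0002 -0.1463] gap 9.031424275590439 F [-0.2055  0.4854  0.1149]
shift [0.0005 0.0011 0.0102] turn [-0.0021 -0.0001 -0.001 ]
world x,y,z unit in tool: [[0.1798, 0.9837, -0.002], [0.9837, -0.1798, 0.0005], [0.0001, -0.0021, -1.0]]
```

apply_moves(increments=[[0, [0, 0.001, 0.003], [-0.002, 0, 0]], [0, [0, 0.001, 0.006], [-0.002, 0, 0]], [0, [0, 0.001, 0.008], [-0.002, 0, 0]], [0, [0, 0.001, 0.0095], [-0.002, 0, 0]], [0, [0, 0.001, 0.0095], [-0.002, 0, 0]], [0, [0, 0.001, 0.0095], [-0.002, 0, 0]]])

```text
t: 13.45
tcp_pos: [644.8, -218.7, 84.8]
eef_rot: [2.413, 2.012, 0.001]
wrist_force: [-0.0, 0.3, -0.2]
finger_gap: 9.4
```

```bash
python3 plan.py 644.8 -218.2 84 79.7
```

```text
t 13.45 pos [ 644.787  -218.6816   84.84  ] yaw 79.63900275708667 q [-0.327   0.6174  0.0155  0.9685  0.0001 -0.1462] gap 9.388388867492123 F [-0.0411  0.3334 -0.1508]
shift [ 0.0005 -0.0001  0.0008] turn [ 0.0004 -0.0001 -0.0011]
world x,y,z unit in tool: [[0.1798, 0.9837, 0.0004], [0.9837, -0.1798, 0.0], [0.0001, 0.0004, -1.0]]
```

Almost at the floor, no force yet. I'll press gently until contact.

apply_moves(increments=[[0, [0, 0, 0.001], [0, 0, 0]], [0, [0, 0, 0.002], [0, 0, 0]], [0, [0, 0, 0.002], [0, 0, 0]]])

```text
t: 13.75
tcp_pos: [645.1, -218.8, 84.1]
eef_rot: [2.412, 2.011, 0.002]
wrist_force: [-1.8, -0.4, 4.1]
finger_gap: 9.4
```

```bash
python3 plan.py 644.8 -218.2 84 79.7;python3 - <<'E'
from h import *
side=cams.read_camera("side");crop(side,260,130,90,80,7,"pics/s8.png")
E
```

```text
t 13.75 pos [ 645.0595 -218.7672   84.0709] yaw 79.64114465996424 q [-0.327   0.6177  0.0138  0.9653  0.0002 -0.1462] gap 9.41995353823145 F [-1.7681 -0.364   4.0815]
shift [ 0.0005 -0.0004  0.0001] turn [ 0.0016  0.0001 -0.001 ]
world x,y,z unit in tool: [[0.1798, 0.9837, 0.0015], [0.9837, -0.1798, -0.0003], [-0.0001, 0.0016, -1.0]]
```

View pics/s8.png

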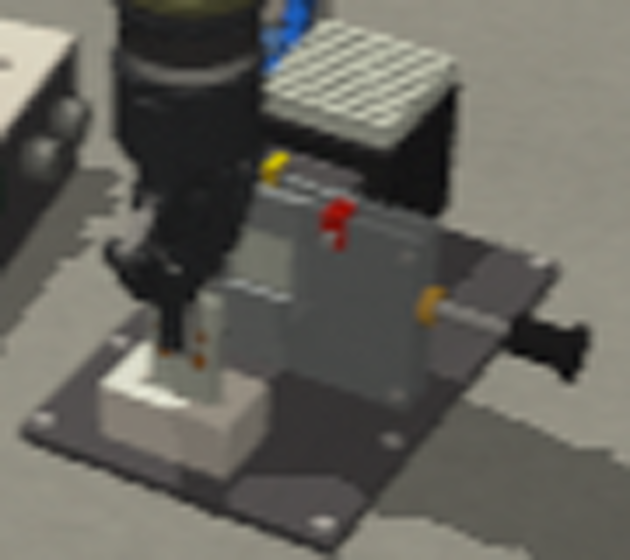

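Contact comes at z=84.1, exactly the slot floor (force 4 N), and the plate is seated in the holder. Letting go.

apply_moves(increments=[[0.2, [0, 0, -0.001], [0, 0, 0]], [0.3, [0, 0, -0.001], [0, 0, 0]], [0.5, [0, 0, -0.001], [0, 0, 0]], [0.5, [0, 0, -0.001], [0, 0, 0]], [0.5, [0, 0, -0.001], [0, 0, 0]], [0.5, [0, 0, -0.03], [0, 0, 0]], [0.5, [0, 0, -0.07], [0, 0, 0]], [0.5, [0, 0, -0.11], [0, 0, 0]], [0.5, [0, 0, -0.12], [0, 0, 0]]])

```text
t: 14.7
tcp_pos: [647.3, -219.5, 208.4]
eef_rot: [2.407, 2.007, 0.008]
wrist_force: [0.4, 0.2, -0.1]
finger_gap: 42.8
```

```bash
python3 plan.py 475 -278 200 79.7;python3 - <<'E'
from h import *
side=cams.read_camera("side");crop(side,260,130,90,80,7,"pics/s9.png")
im=cams.read_camera("wrist");cv2.imwrite("pics/w9.png",im[:,:,::-1])
E
```

```text
t 14.7 pos [ 647.251  -219.542   208.4162] yaw 79.64138039322488 q [-0.3271  0.5465  0.2181  1.2333  0.0001 -0.1463] gap 42.80135978939828 F [ 0.4455  0.1526 -0.0981]
shift [-0.0885 -0.159   0.0071] turn [ 0.0091  0.0012 -0.001 ]
world x,y,z unit in tool: [[0.1798, 0.9837, 0.0087], [0.9837, -0.1798, -0.0028], [-0.0012, 0.0091, -1.0]]
```

View pics/s9.png

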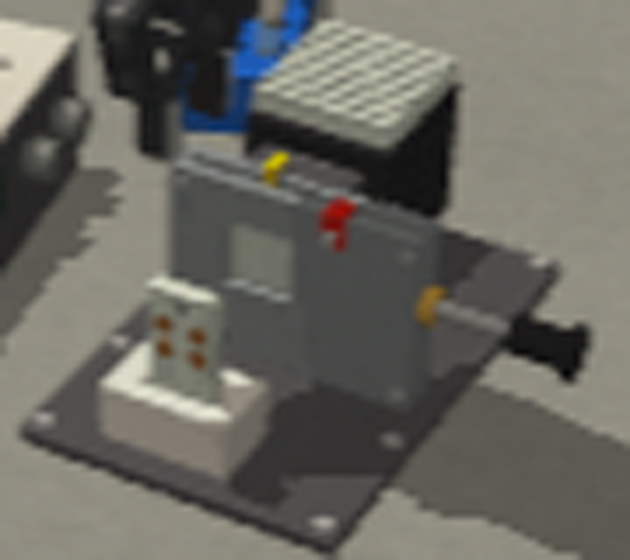

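View pics/w9.png

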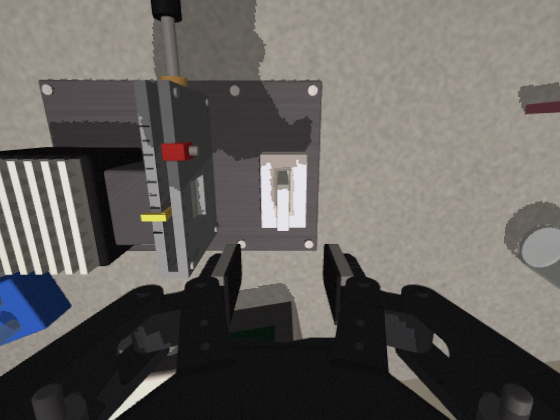

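The plate stands upright in the holder, at (185,340) in the side crop and (283,205) in the wrist view. Next I move over the shutter knob.

apply_moves(increments=[[0.8, [-0.022, -0.04, 0.0], [0.009, 0.001, -0.001]], [0.8, [-0.044, -0.08, 0.0], [0.009, 0.001, -0.001]], [0.8, [-0.066, -0.12, 0.0], [0.009, 0.001, -0.001]], [0.8, [-0.088, -0.159, 0.007], [0.009, 0.001, -0.001]], [0.8, [-0.088, -0.159, 0.007], [0.009, 0.001, -0.001]], [0.8, [-0.088, -0.159, 0.007], [0.009, 0.001, -0.001]]])

```text
t: 15.4
tcp_pos: [470.6, -276.3, 194.0]
eef_rot: [-2.406, -2.004, 0.009]
wrist_force: [0.1, -0.8, -0.4]
finger_gap: 68.5
```

Run:
```python
from h import *
m=cams.camera_model("wrist");im=cams.read_camera("wrist"); np.save("w10p.npy",m["pose"])
cv2.imwrite("pics/w10.png",im[:,:,::-1]);crop(im,220,120,120,100,6.5,"pics/w10c.png")
print(ctrl.observe()["tcp_pos"],proj(m,(470.6,-277.4,75)))
```

```text
[ 472.17392565 -276.49137158  194.63515275] [279.95182919 209.21335292]
```

View pics/w10.png

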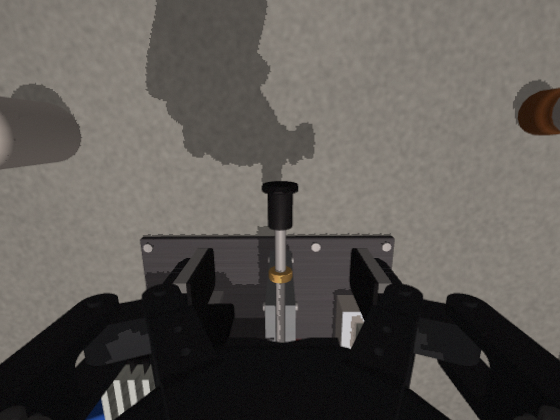

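View pics/w10c.png

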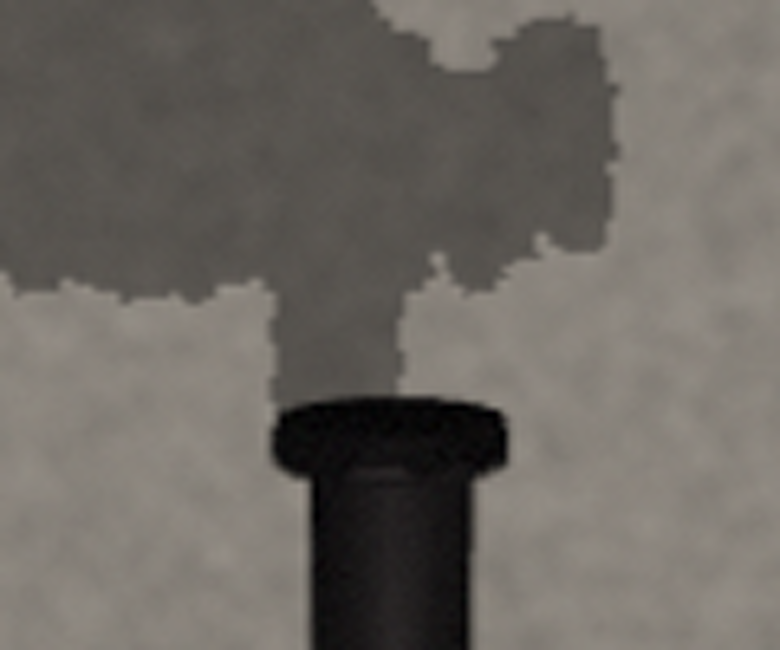

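The knob grip is at (280,211) in the wrist view, agreeing with the prediction within 2 px. Descending on it.

```bash
python3 plan.py 470 -277.3 69 79.7
```

```text
t 15.45 pos [ 472.1739 -276.4914  194.6352] yaw 79.66407251217085 q [-0.5289  0.3305 -0.1722  1.078  -0.0015 -0.3485] gap 68.37989110005135 F [-0.2545 -0.2314  0.2278]
shift [-0.0014 -0.0008  0.1256] turn [-0.0098 -0.0019 -0.0006]
world x,y,z unit in tool: [[0.1794, 0.9837, -0.0093], [0.9838, -0.1794, 0.0036], [0.0019, -0.0098, -1.0]]
```

apply_moves(increments=[[0.8, [-0.001, -0.002, 0.03], [-0.01, -0.002, 0]], [0.8, [-0.001, -0.002, 0.06], [-0.01, -0.002, 0]], [0.8, [-0.001, -0.002, 0.07], [-0.01, -0.002, 0]], [0.8, [-0.001, -0.002, 0.07], [-0.01, -0.002, 0]], [0.8, [-0.001, -0.002, 0.07], [-0.01, -0.002, 0]]])

```text
t: 15.95
tcp_pos: [471.1, -277.2, 126.3]
eef_rot: [2.409, 2.012, 0.001]
wrist_force: [-0.1, -0.8, 0.1]
finger_gap: 68.2
```

```bash
python3 plan.py 470 -277.3 69 79.7
```

```text
t 15.95 pos [ 471.086  -277.2394  126.3224] yaw 79.74804383614398 q [-0.5318  0.3716 -0.3011  0.8954 -0.0003 -0.3528] gap 68.24886480943013 F [-0.1394 -0.7986  0.137 ]
shift [-0.0002 -0.0012  0.0573] turn [0.0024 0.0012 0.0008]
world x,y,z unit in tool: [[0.178, 0.984, 0.0021], [0.984, -0.178, -0.0016], [-0.0012, 0.0024, -1.0]]
```

apply_moves(increments=[[0.8, [0, -0.001, 0.025], [0.002, 0.001, 0]], [0.8, [0, -0.001, 0.045], [0.002, 0.001, 0]], [0.8, [0, -0.001, 0.057], [0.002, 0.001, 0]], [0.8, [0, -0.001, 0.057], [0.002, 0.001, 0]], [0, [0, -0.001, 0.057], [0.002, 0.001, 0]], [0, [0, -0.001, 0.057], [0.002, 0.001, 0]], [0, [0, -0.001, 0.057], [0.002, 0.001, 0]], [0, [0, -0.001, 0.057], [0.002, 0.001, 0]], [0, [0, -0.001, 0.057], [0.002, 0.001, 0]], [0, [0, -0.001, 0.057], [0.002, 0.001, 0]]])

```text
t: 16.95
tcp_pos: [469.6, -277.8, 70.0]
eef_rot: [2.41, 2.012, -0.0]
wrist_force: [-0.0, -1.0, 6.3]
finger_gap: 20.6
```

```bash
python3 plan.py 470 -277.3 69 79.7;python3 - <<'E'
from h import *
side=cams.read_camera("side");crop(side,260,130,100,80,7,"pics/s10.png")
E
```

```text
t 16.95 pos [ 469.626  -277.7687   70.002 ] yaw 79.69324064616335 q [-0.5337  0.4265 -0.3823  0.7602 -0.0008 -0.3538] gap 20.578581626347233 F [-0.0485 -0.9877  6.2909]
shift [0.0005 0.0003 0.001 ] turn [ 0.0015  0.0014 -0.0001]
world x,y,z unit in tool: [[0.1789, 0.9839, 0.0012], [0.9839, -0.1789, -0.0016], [-0.0014, 0.0015, -1.0]]
```

View pics/s10.png

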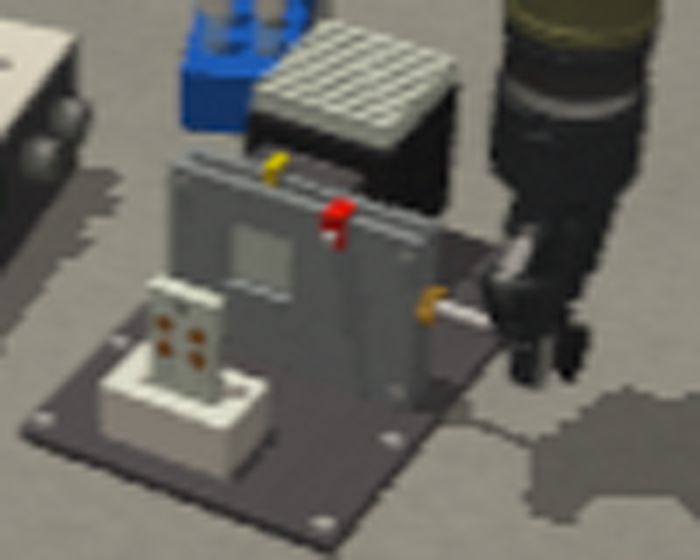

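Gripped (gap 20.6), and the plate is still in place. Pulling smoothly.

apply_moves(increments=[[0, [0, -0.003, 0], [0, 0, 0]], [0, [0, -0.008, 0], [0, 0, 0]], [0, [0, -0.014, 0], [0, 0, 0]], [0, [0, -0.02, 0], [0, 0, 0]], [0, [0, -0.026, 0], [0, 0, 0]], [0, [0, -0.032, 0], [0, 0, 0]], [0, [0, -0.037, 0], [0, 0, 0]], [0, [0, -0.042, 0], [0, 0, 0]], [0, [0, -0.046, 0], [0, 0, 0]], [0, [0, -0.048, 0], [0, 0, 0]], [0, [0, -0.048, 0], [0, 0, 0]], [0, [0, -0.048, 0], [0, 0, 0]]])

```text
t: 18.2
tcp_pos: [425.5, -269.8, 70.1]
eef_rot: [2.406, 2.01, 0.006]
wrist_force: [7.7, -0.5, -0.0]
finger_gap: 20.2
```

```bash
python3 plan.py 470 -277.3 69 79.7;python3 - <<'E'
from h import *
side=cams.read_camera("side");crop(side,275,140,75,65,8,"pics/s11.png")
top=cams.read_camera("top");crop(top,380,180,40,60,10,"pics/t11.png")
im=cams.read_camera("wrist");cv2.imwrite("pics/w11.png",im[:,:,::-1]);np.save("w11p.npy",cams.camera_model("wrist")["pose"])
E
```

```text
t 18.2 pos [ 425.5058 -269.8098   70.0559] yaw 79.73049035367694 q [-0.5663  0.3633 -0.4905  0.7097  0.002  -0.3871] gap 20.16420194038973 F [ 7.7223 -0.5282 -0.035 ]
shift [0.0006 0.0451 0.0014] turn [0.0075 0.0009 0.0005]
world x,y,z unit in tool: [[0.1783, 0.984, 0.0072], [0.984, -0.1783, -0.0022], [-0.0009, 0.0075, -1.0]]
```

View pics/s11.png

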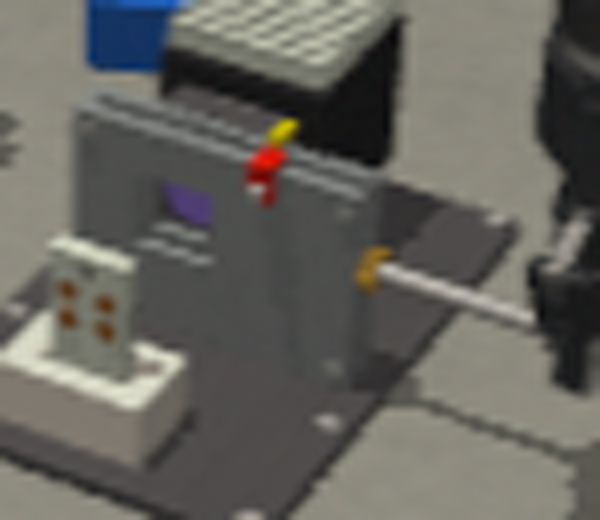

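View pics/t11.png

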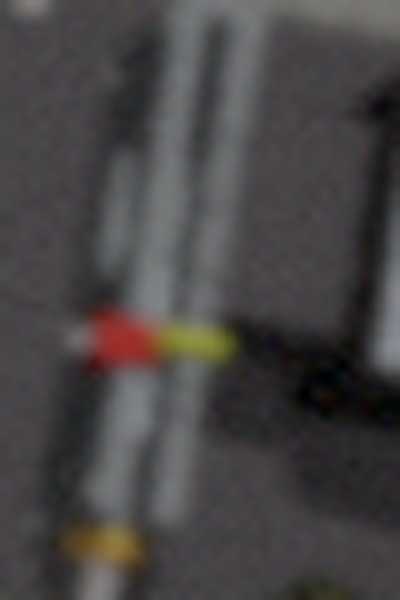

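View pics/w11.png

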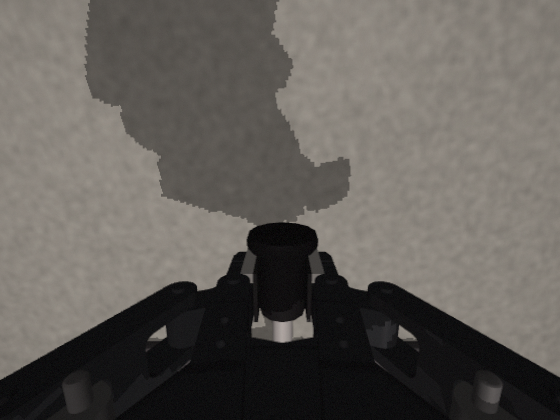

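The pointer (197,342 in the top crop) is nearly level with the clip but about 3 mm short, and the TCP moved 44.8 mm of the 48 wanted. I'll pull 3 mm more.

apply_moves(increments=[[0, [0, -0.0015, 0], [0, 0, 0]], [0, [0, -0.003, 0], [0, 0, 0]], [0, [0, -0.003, 0], [0, 0, 0]], [0, [0, -0.003, 0], [0, 0, 0]], [0, [0, -0.003, 0], [0, 0, 0]], [0, [0, -0.003, 0], [0, 0, 0]], [0, [0, -0.003, 0], [0, 0, 0]], [0, [0, -0.003, 0], [0, 0, 0]]])

```text
t: 19.15
tcp_pos: [422.8, -269.4, 70.1]
eef_rot: [2.406, 2.01, 0.007]
wrist_force: [7.9, -1.3, -0.1]
finger_gap: 20.4
```

Run:
```python
from h import *
np.set_printoptions(precision=1,suppress=True)
s=ctrl.observe();print(s["tcp_pos"],s["wrist_force"],s["finger_gap"],np.linalg.norm(s["tcp_pos"][:2]-[469.63,-277.77]))
T=[cams.read_camera("top").astype(float) for _ in range(3)];top=np.mean(T,0)
side=cams.read_camera("side").astype(float)
crop(top.clip(0,255).astype(np.uint8),380,180,40,60,10,"pics/t12.png");crop(side.astype(np.uint8),275,140,75,65,8,"pics/s12.png")
ex=np.array([np.cos(np.radians(-10.3)),np.sin(np.radians(-10.3)),0])
def cen(im,f,box):
    x0,y0,x1,y1=box;c=im[y0:y1,x0:x1];w=f(c).clip(0);w[w<0.35*w.max()]=0
    yy,xx=np.mgrid[y0:y1,x0:x1];return (w*xx).sum()/w.sum(),(w*yy).sum()/w.sum()
red=lambda c:c[...,0]-np.maximum(c[...,1],c[...,2])-15
yel=lambda c:np.minimum(c[...,0],c[...,1])-c[...,2]-30
for n,im,b in(("top",top,(385,205,410,222)),("side",side,(300,150,320,170))):
    m=cams.camera_model(n);r=cen(im,red,b);y=cen(im,yel,b)
    print(n,r,y,[(onz(m,y,z)@ex-onz(m,r,zr)@ex) for z,zr in((130,130),(130,128),(133,130))])
```

```text
[ 422.8 -269.4   70.1] [ 7.9 -1.3 -0.1] 20.37937975836981 47.577375532193514
top (np.float64(391.570916263224), np.float64(213.56123363815675)) (np.float64(398.65104808877925), np.float64(214.73057953144263)) [np.float64(0.5567839777677364), np.float64(0.21503096212086348), np.float64(0.04299949845994888)]
side (np.float64(307.817472698908), np.float64(160.0260010400416)) (np.float64(310.6531204644412), np.float64(156.14078374455733)) [np.float64(2.7152981706219634), np.float64(1.4301652146509696), np.float64(0.7771454702077563)]
```

View pics/t12.png

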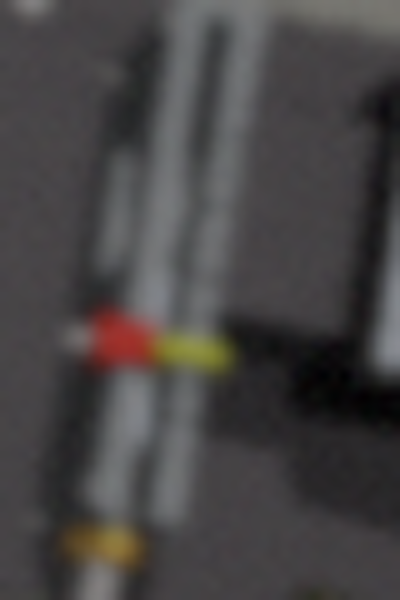

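View pics/s12.png

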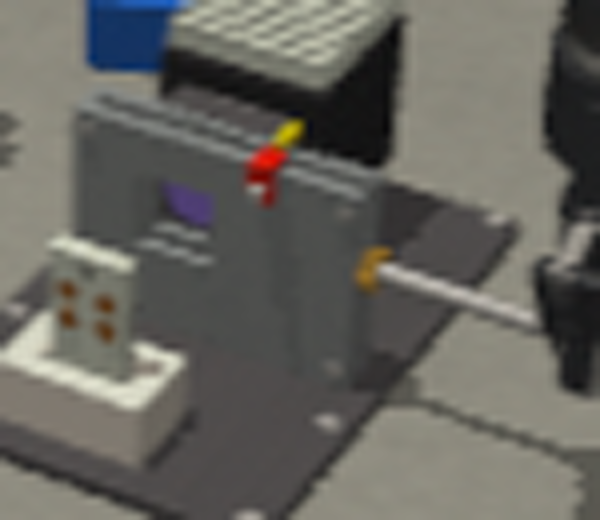

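The pointer is level with the clip, at (197,352) against (125,338) in the top crop along the lamp's y axis. The residual is 0.5 mm (top) or 1–3 mm (side), the pull is steady at 8 N and the plate is upright. Handing in.

```bash
python3 -c "
from workcell import ctrl
print(abs(ctrl.observe()['joint_velocities']).max()); print(ctrl.sign_off())"
```

```text
0.0014688480230659782
the job is handed in; nothing more can be done
None
```

I carried out the whole job and handed it in at about 19.3 s of the 53 s allowed. `sign_off` reports no verdict.

**What I did**
- **Vise:** I opened the large vise by its blue knob, about 26 mm while the plate stood.
- **Plate:** I lifted it out and lowered it into the slot. It touched the floor at about 4 N, exactly at the expected height. I then let go, and it stood upright.
- **Shutter:** I then pulled the black knob out 47.6 mm and held it there.

**Last checks**
- **Pointer against clip:** the top camera put the pointer about 0.5 mm from level. The side camera said 0.8–2.7 mm, depending on the heights assumed. Both are inside the 6 mm allowed.
- **Hold:** the pull was steady at about 8 N, the grip was closed on the knob (gap 20.4 mm), and the arm was at rest.
- **Plate and clip:** both looked unmoved in the last side picture. I did not re-measure the plate's position after letting go.
- **Bystanders:** I saw none touched, but I did not measure their final positions.

**One slip:** when releasing the vise knob I repeated the pull by mistake, which drew the jaw on to roughly full travel. The plate stayed standing.

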